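# Offer up the guard door to its loose-pin hinge

## Task

Help me hang the guard door on the capacitor test rig: first draw the loose pin out of the hinge on the rig's post and stand it in the empty tin. Then lift the door out of its slotted rack and, without knocking it against the rig, bring its two hinge knuckles in between the post's three so that all the bores line up, upright and true, ready for me to drop the pin in. Finish while still holding the door there, steady and hanging free in the gripper without resting or pressing on the rig, and leave everything else on the bench alone.

Things in the scene. Friction and masses are not known exactly. Their poses are not given: they have to be found in the camera images.
- post_bore (a point): on the vertical bore axis of the hinge barrel on the rig's post, half-way up, 105 mm above the bench. z up; x out of the post's front face; y away from the post, to where the door goes. Barrel 18 mm outside, bore 10, from 50 mm below to 50 above: three 18 mm knuckles, two 23 mm gaps centred 20.5 mm above and below the point, open but for the leaf's edge 12 mm to -y of the axis
- pin_head (a point): centre of the brass head of the loose hinge pin, which starts upright in the post's barrel, its head resting on the barrel's top. Head 16 mm in diameter, 24 mm high (12 either way of the point); below it a steel shank 8 mm in diameter and 102 mm long with a tapered nose; 75 g, loose in the bore. z runs along the pin, up to the head
- pin_tip (a point): lower end of the hinge pin, 114 mm below the centre of its head
- tin_mouth (a point): centre of the mouth of the empty round ribbed aluminium tin, 90 mm high above the bench, 72 mm outside diameter, 66 mm inside, floor 4 mm thick; loose, about 250 g
- door_bore (a point): middle of the guard door's hinge barrel, on its bore axis; z up along the bore, axes as the door's. Two knuckles, 18 mm outside, bore 10, each 17 mm high, centred 20.5 mm above and below the point: set on post_bore they have 3 mm to spare above and below. Any swing of the door clear of the rig will do; with axes parallel to post_bore's it is flush with the post's front
- door_top (a point): middle of the top edge of the guard door: pine frame, clear pane, 140 mm wide (y), 18 thick (x), 150 high, about 420 g, upright in the rack's slot, lower edge 10 mm above the bench. Grip it here from above across its thickness. door_bore is at x 19.5, y -72, z -70 mm from here. On the +x face: steel hinge leaf at y -60 to -28, small black knob (18 mm proud) at y 53, z -75
- rig: test rig fixed to the bench: origin on the bench under the middle of its 44 mm square pine jamb post (145 mm high); axes as post_bore, which is at x 32.5, y 24, z 105 mm. Behind it: a base board (x -22 to -190, y -30 to 170, 18 mm high; 40 with its fittings), capacitors and a breaker (125 mm high, beyond x = -60), top rails (145 mm high) along y = 0 and x = -178. Bare bench under the door's place
- rack: slotted plywood rack, fixed to the bench, 80 mm (x) by 110 mm (y), 32 mm high; a slot 22 mm wide and 22 mm deep runs along its y axis through the middle; origin under its centre, on the bench
- tin: the tin: origin under its centre, z up
- jar: glass jar with a steel lid, 64 mm in diameter, 70 mm high; leave alone
- tape: roll of cream masking tape lying flat, 90 mm in diameter, 36 mm high; leave alone
- meter: yellow multimeter lying on its back, 92 by 185 by 48 mm; leave alone
- driver: red-handled screwdriver lying on the bench; leave alone
- spanner: steel spanner lying on the bench; leave alone
- oil: small white oil bottle with a yellow label, 44 mm in diameter, 120 mm high; leave alone
- pliers: blue-handled pliers lying on the bench; leave alone
Things that resemble listed ones, but are neither listed nor needed, are in the scene too. Leave any pink look-alike of the part that bears door_bore alone.

How it is judged:
By the outcome, as a careful person would: the job done as asked, in the order asked, and still so for the second after the job is handed in, while the arm keeps its last pose, push and grip.
It also fails if it takes over 54 s, if anything falls off the work surface, if the arm or the gripper's body presses on something with over 40 N, if the wrist force passes 120 N, or if a joint passes its speed limit or range.

## Robot

A 7-joint arm with a two-finger parallel gripper is mounted at the origin on the work surface. World frame = base frame: x ahead of the robot, y to its left, z up, the work surface at z = 0. Lengths are in m, angles in degrees, forces in N, time in s.
With the tool pointing down it reaches from about 0.35 to 0.775 m from the base axis. Payload 3.1 kg.
Tool frame: the origin (TCP) lies on the centre line of the jaws, within the pads' length; the fingertips stand 17 mm ahead of it and the grasp point (between the pads) lies 2 mm behind it (robot.tip_reach is the distance from the TCP to the fingertips, in m); z points along the fingers, y is the direction in which the jaws open and shut (so a half turn about z gives the same grasp; the last joint's range is limited). The gripper opens to 85 mm and grips with 20 to 120 N. Pads are 22 mm wide; open, the fingers measure 114 mm over their backs; the gripper's body (76 mm by 85 mm) begins 54 mm behind the grasp point. The pads swing forward as they close: fully open they stand 13 mm farther back than shut.
Start: joints at [62.011, 17.813, 0.802, 86.603, -0.252, 75.585, -1.558], TCP at [0.238, -0.496, 0.248] pointing down, gripper open.
Joint ranges: [-154.91, 154.91], [-16.99, 109.72], [-72.82, 74.43], [7.12, 147.25], [-82.49, 262.49], [11.32, 116.49], [-174.64, 174.64]. Speed limits (degrees/s): [159.86, 159.86, 180, 180, 180, 180, 180].

## Interface

Orientations are given as [roll, pitch, yaw] about the fixed x, y, z axes, in that order (R = Rz(yaw) Ry(pitch) Rx(roll)).
In Python, from station import robot, fingers, vision, workorder, recognise gives the robot as it stands. Calls block until the motion is done:
- robot.move_to(position, orientation): joint-space move of the TCP to a pose.
- robot.line_to(position, orientation=None, velocity=0.15, f_stop=None): straight line of the TCP; orientation=None keeps the orientation; velocity is the mean speed in m/s. With f_stop (N) it stops when the force on the tool has changed by that much, and returns True; else False.
- robot.move_j(angles): joint-space move.
- fingers.gripper_to(opening, force=None): opening from 0.0 (shut) to 1.0 (fully open); force is the grip in N (None keeps the last); returns when the fingers have stopped.
- robot.pause(seconds).
- robot.inverse_kinematics(position, orientation): joint angles nearest the present ones, or None.
- vision.grab_frame(name): name is "scene" or "side" or "wrist"; returns the picture (400x640x3 uint8, red, green, blue); there is no depth.
- vision.calibration(name): a dict with "mtx" (3x3 intrinsics, pixels), "extrinsics" (4x4, takes a point from world to camera coordinates); the wrist camera has in their place "T_tool_cam" (4x4, takes a point from camera to tool coordinates, whose origin is the TCP and whose axes are the flange's). Camera axes: x right, y up, looking along -z (the intrinsics and any distortion apply to the point x, -y, -z); pixel columns grow to the right and rows downward; lengths in m; the calibration is good to about 2 mm. A picture is of the moment at which its call begins: read the wrist's pose just before it. calibration takes no time and is no camera call.
A pose or a line that the arm cannot do raises robot.PlanningError and nothing moves.
- workorder.close_job(): hands the job in, once; it reports no verdict.
Trained networks look in the newest picture that a camera, given by its name, has taken for a name from the list of things; names that differ only in an ending like _2 or _b are one class to them, and where a whole thing is asked for, a point or a joint stands for the part that bears it (a point fixed in the world has none). Each returns a list of dicts, best first, with "p" (0 to 1); they miss things now and then, are a little off and sometimes report something else, mostly with a low value. They report only what shows in the picture. A call takes as long as a camera call. They do not tell look-alikes from the thing itself.
- recognise(label, camera): "rect" ([centre column, centre row, width, height] in pixels, round what is visible of it).
Readings, each from a call of its own:
- robot.current_time_s(): time.
- robot.current_joint_positions(): joint angles.
- robot.current_dq(): joint speeds.
- robot.current_joint_torque(): joint torques, N m.
- robot.current_tool_pos(): TCP position.
- robot.current_eef_rot(): TCP orientation.
- robot.current_contact_force(): force on the tool from outside, world axes, zero at the start.
- robot.current_torque(): the same for the moment, N m.
- robot.current_finger_gap(): opening from 0.0 (shut) to 1.0 (fully open).
Only numpy, scipy, OpenCV 4.12 (cv2) and the standard library are available. Lean on these libraries where they do the work, as an engineer would, in place of code of your own. Each camera call takes 0.05 s, during which the arm holds its last target.

## Working session

There is one attempt and no reset: what is moved stays moved. The work goes in short steps, each a Python script; the robot and the scene stay as the last script left them, time stands still between calls to the robot, and variables do not carry over. Pictures are saved under pics/ and viewed, and the job is handed in when it is done.

```bash
ls; mkdir -p pics; python3 - <<'E'
from station import robot, fingers, vision, workorder, recognise
import cv2, numpy as np
np.set_printoptions(precision=4,suppress=True)
for n in ["scene","side","wrist"]:
    f=vision.grab_frame(n); cv2.imwrite(f"pics/a_{n}.png",f[:,:,::-1])
    c=vision.calibration(n); print(n,c)
    for l in ["post_bore","pin_head","tin","door_bore","door_top","rack","rig"]:
        try: r=recognise(l,n); print(l,[(np.round(x['rect']).tolist(),round(x['p'],2)) for x in r])
        except Exception as e: print(l,repr(e))
print(robot.current_time_s(),robot.current_tool_pos(),robot.current_eef_rot(),robot.tip_reach)
E
```

```text
pics
scene {'mtx': array([[395.4641,   0.    , 322.4978],
       [  0.    , 395.4641, 193.5857],
       [  0.    ,   0.    ,   1.    ]]), 'extrinsics': array([[ 0.7344,  0.6786, -0.0139, -0.4179],
       [-0.5207,  0.5764,  0.6298,  0.1407],
       [ 0.4354, -0.4553,  0.7766, -1.3958],
       [ 0.    ,  0.    ,  0.    ,  1.    ]])}
post_bore [([268.0, 241.0, 93.0, 115.0], 0.86)]
pin_head [([297.0, 258.0, 15.0, 15.0], 0.5)]
tin [([225.0, 328.0, 35.0, 45.0], 0.68)]
door_bore [([356.0, 165.0, 27.0, 59.0], 0.85), ([309.0, 144.0, 48.0, 44.0], 0.59)]
door_top [([356.0, 163.0, 28.0, 62.0], 0.73), ([312.0, 144.0, 47.0, 43.0], 0.65), ([421.0, 208.0, 58.0, 16.0], 0.5), ([267.0, 241.0, 92.0, 112.0], 0.45)]
rack [([353.0, 185.0, 39.0, 36.0], 0.91)]
rig [([269.0, 242.0, 92.0, 116.0], 0.85), ([193.0, 300.0, 42.0, 34.0], 0.48)]
side {'mtx': array([[406.6875,   0.    , 322.3013],
       [  0.    , 406.6875, 202.9831],
       [  0.    ,   0.    ,   1.    ]]), 'extrinsics': array([[-0.976 , -0.2171, -0.019 ,  0.5336],
       [ 0.1129, -0.5782,  0.808 , -0.126 ],
       [-0.1864,  0.7864,  0.5889, -1.2
[... 234 characters left out ...]
or_top [([326.0, 260.0, 17.0, 75.0], 0.97), ([391.0, 266.0, 55.0, 53.0], 0.68), ([338.0, 154.0, 17.0, 10.0], 0.23)]
rack [([331.0, 274.0, 33.0, 38.0], 0.77), ([342.0, 189.0, 69.0, 70.0], 0.33)]
rig [([345.0, 192.0, 71.0, 72.0], 0.56)]
wrist {'mtx': array([[299.7423,   0.    , 320.6884],
       [  0.    , 299.7423, 196.4082],
       [  0.    ,   0.    ,   1.    ]]), 'T_tool_cam': array([[-0.0005,  0.9603,  0.2791,  0.0709],
       [ 1.    ,  0.0007, -0.0007,  0.0002],
       [-0.0009,  0.2791, -0.9603, -0.1267],
       [ 0.    ,  0.    ,  0.    ,  1.    ]])}
post_bore []
pin_head []
tin []
door_bore []
door_top []
rack []
rig []
1.2 [ 0.2377 -0.496   0.2483] [179.9988   0.0025  25.6032] 0.017
```

View images.

View pics/a_scene.png

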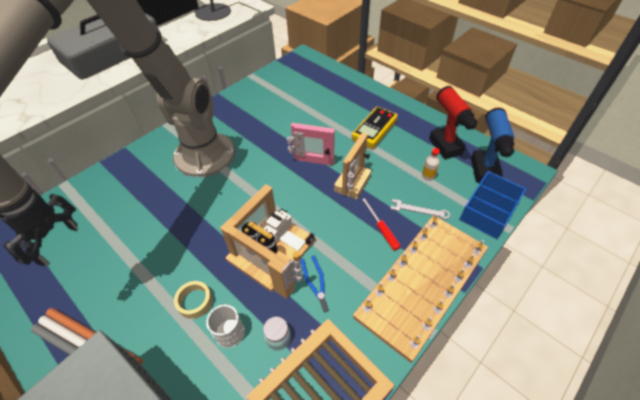

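View pics/a_side.png

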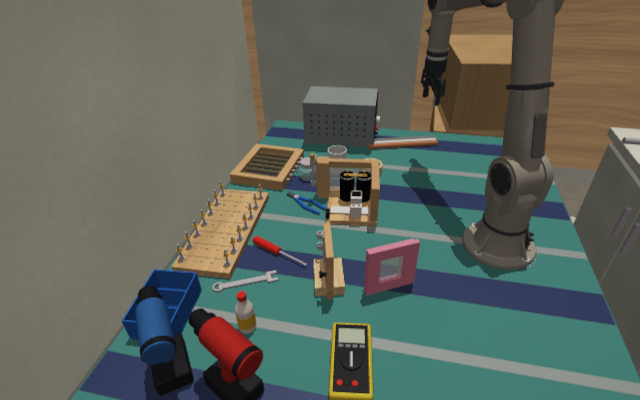

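```bash
python3 - <<'E'
import cv2
a=cv2.imread('pics/a_scene.png'); b=cv2.imread('pics/a_side.png')
cv2.imwrite('pics/a_scene_z.png',cv2.resize(a[110:360,190:450],None,fx=2.4,fy=2.4,interpolation=cv2.INTER_CUBIC)[:600])
cv2.imwrite('pics/a_side_z.png',cv2.resize(b[130:330,270:450],None,fx=3,fy=3,interpolation=cv2.INTER_CUBIC))
E
```

```text
(no output)
```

View pics/a_scene_z.png

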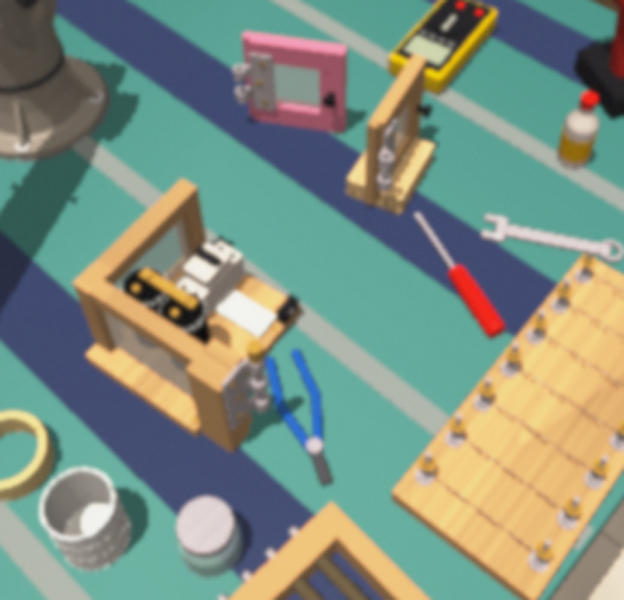

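View pics/a_side_z.png

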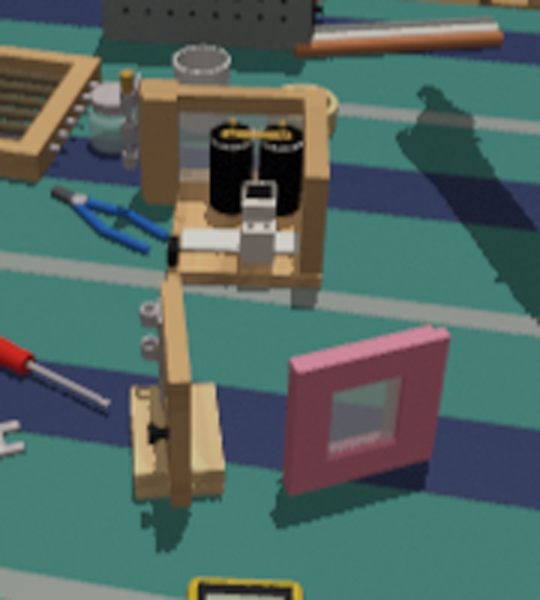

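```bash
cat > h.py <<'E'
from station import robot, fingers, vision, workorder, recognise
import cv2, numpy as np
from scipy.optimize import least_squares
from scipy.spatial.transform import Rotation as R
np.set_printoptions(precision=4,suppress=True)
def rpy(v): return R.from_euler('xyz',v,degrees=True).as_matrix()
def cam(name,pose=None):
    c=vision.calibration(name)
    if name!='wrist': return c['mtx'],c['extrinsics']
    T=np.eye(4); T[:3,:3]=rpy(pose[1]); T[:3,3]=pose[0]
    return c['mtx'],np.linalg.inv(T@c['T_tool_cam'])
def proj(C,P):
    K,E=C; p=np.atleast_2d(P)@E[:3,:3].T+E[:3,3]; p=p*[1,-1,-1]
    q=p@K.T; return q[:,:2]/q[:,2:]
def ray(C,uv):
    K,E=C; d=np.linalg.inv(K)@[uv[0],uv[1],1]; d=d*[1,-1,-1]
    Rw=E[:3,:3].T; return -Rw@E[:3,3], Rw@d
def onz(C,uv,z):
    o,d=ray(C,uv); return o+d*(z-o[2])/d[2]
def tri(obs):
    A=np.zeros((3,3));b=np.zeros(3)
    for C,uv in obs:
        o,d=ray(C,uv); d=d/np.linalg.norm(d); M=np.eye(3)-np.outer(d,d); A+=M;b+=M@o
    return np.linalg.solve(A,b)
def pose(): return (robot.current_tool_pos(),robot.current_eef_rot())
def shot(fn):
    p=pose(); f=vision.grab_frame('wrist'); cv2.imwrite(f'pics/{fn}.png',f[:,:,::-1])
    np.save(f'pics/{fn}.npy',np.r_[p[0],p[1]]); return cam('wrist',p)
def wcam(fn):
    v=np.load(f'pics/{fn}.npy'); return cam('wrist',(v[:3],v[3:]))
E
python3 - <<'E'
from h import *
S=cam('scene');D=cam('side')
print('pin',tri([(S,(297,255)),(D,(312,157))]), onz(S,(297,255),.167), onz(D,(312,157),.167))
print('tin', onz(S,(223,313),.09), onz(D,(337.5,151),.09))
# door top edge corners mid
for uv in [(364,136),(346,161)]: print('doorS',onz(S,uv,.16))
for uv in [(327,223),(331,263)]: print('doorD',onz(D,uv,.16))
z=lambda u,v,s,a,b:(u/s+a,v/s+b)
# rails top scene: corners
for n,u in dict(far=(187,185),left=(80,285),post=(235,372)).items(): print(n,onz(S,z(*u,2.4,190,110),.145))
for n,u in dict(postL=(140,90),postR=(182,90),cor=(325,95)).items(): print(n,onz(D,z(*u,3,270,130),.145))
print('rack',onz(S,(353,187),.02),onz(D,(331,274),.02))
E
```

```text
pin [ 0.6085 -0.1302  0.1672] [ 0.6094 -0.1298  0.167 ] [ 0.6079 -0.1313  0.167 ]
tin [ 0.5555 -0.3298  0.09  ] [ 0.558  -0.3249  0.09  ]
doorS [0.4631 0.3047 0.16  ]
doorS [0.4909 0.1879 0.16  ]
doorD [0.4878 0.1932 0.16  ]
doorD [0.4472 0.3385 0.16  ]
far [ 0.3853 -0.023   0.145 ]
left [ 0.4039 -0.1948  0.145 ]
post [ 0.6026 -0.1558  0.145 ]
postL [ 0.5973 -0.1518  0.145 ]
postR [ 0.5505 -0.1606  0.145 ]
cor [ 0.3907 -0.1794  0.145 ]
rack [0.4982 0.2206 0.02  ] [0.468  0.2412 0.02  ]
```

```bash
python3 - <<'E'
from h import *
for y in (-80,100,10,-170):
    print(y,robot.inverse_kinematics([.6085,-.1302,.29],[180,0,y]),robot.inverse_kinematics([.577,-.063,.19],[180,0,y]),robot.inverse_kinematics([.472,.258,.3],[180,0,y+5]))
E
```

```text
-80 [  12.1217   25.8349   -2.5693   69.3583    1.1239   84.8304 -160.2924] [   9.6318   23.7328   -7.0859   86.7418    3.0341   69.713  -167.913 ] [ 11.5973  25.6201 -61.6709  81.3069  22.4242  86.1841 145.8987]
100 [ 27.1838  28.1482 -27.389   68.6156  12.5641  86.0702  11.7563] [ 28.51    27.3784 -34.6065  85.9447  15.9716  71.6538   1.8652] [ -1.7889  19.089  -38.9073  81.7572  11.9351  83.3171 -25.5317]
10 [ 20.5865  26.7229 -16.2388  68.9378   7.2484  85.3025 -74.5926] [ 19.3826  25.0079 -20.9311  86.3222   9.2266  70.3726 -82.8583] [  11.1584   25.2663  -60.7664   81.3203   21.9235   86.0096 -123.6944]
-170 [ 32.2663  29.8465 -36.5646  68.3739  17.2704  87.0235  98.5871] [ 30.1728  27.981  -37.2303  85.8784  17.3665  71.9933  90.7873] [  9.8299  24.2899 -58.1382  81.3617  20.5139  85.5391  57.4524]
```

```bash
python3 - <<'E'
from h import *
S=cam('scene');D=cam('side')
for u in [(325,480),(314,445),(272,365),(298,352)]: print('pl',onz(S,(u[0]/2.4+190,u[1]/2.4+110),.008))
for u in [(60,190),(165,237),(145,247)]: print('plD',onz(D,(u[0]/3+270,u[1]/3+130),.008))
robot.move_to([.6085,-.1302,.29],[180,0,100])
shot('b1')
print(robot.current_time_s(),pose(),robot.current_joint_positions())
E
```

```text
pl [ 0.7055 -0.1365  0.008 ]
pl [ 0.6695 -0.1152  0.008 ]
pl [ 0.5655 -0.0753  0.008 ]
pl [ 0.5761 -0.0423  0.008 ]
plD [ 0.6952 -0.1312  0.008 ]
plD [ 0.5513 -0.0636  0.008 ]
plD [ 0.5694 -0.041   0.008 ]
3.1417 (array([ 0.6079, -0.1326,  0.2898]), array([-179.948 ,    0.0719,   99.7876])) [ 27.2908  28.1414 -27.2661  68.6267  12.5901  86.0768  11.755 ]
```

View pics/b1.png

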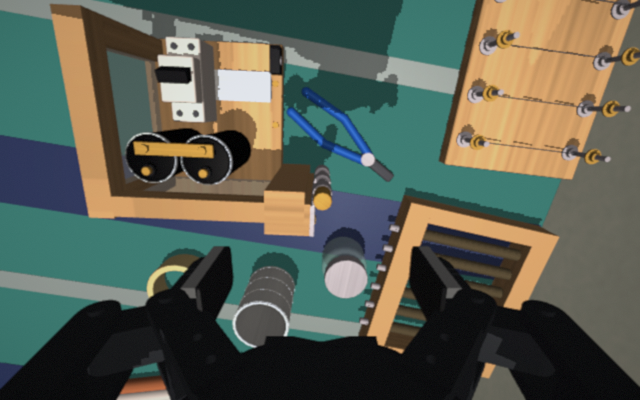

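```bash
python3 - <<'E'
from h import *
C=wcam('b1')
for l in ['pin_head','tin','pliers','post_bore']:
    print(l,recognise(l,'wrist'))
print('pin top',onz(C,(322,201),.179), onz(C,(322,201),.167))
for u in [(290,112),(305,90),(367,159),(391,178)]: print('pl',onz(C,u,.008))
a=cv2.imread('pics/b1.png')
cv2.imwrite('pics/b1_z.png',cv2.resize(a[130:260,230:420],None,fx=4,fy=4,interpolation=cv2.INTER_CUBIC))
b=cv2.imread('pics/a_side.png')
cv2.imwrite('pics/a_sz2.png',cv2.resize(b[140:240,270:400],None,fx=6,fy=6,interpolation=cv2.INTER_CUBIC))
E
```

```text
pin_head [{'rect': [322.8, 197.7, 17.3, 24.7], 'p': 0.95}]
tin [{'rect': [261.8, 307.4, 67.7, 83.9], 'p': 0.7}, {'rect': [321.5, 196.7, 17.3, 24.4], 'p': 0.33}]
pliers [{'rect': [337.5, 133.4, 106.4, 91.4], 'p': 0.87}]
post_bore [{'rect': [190.1, 120.7, 282.2, 233.3], 'p': 0.94}]
pin top [ 0.6094 -0.1352  0.179 ] [ 0.6101 -0.1388  0.167 ]
pl [ 0.557  -0.0741  0.008 ]
pl [ 0.5721 -0.0439  0.008 ]
pl [ 0.6697 -0.1176  0.008 ]
pl [ 0.7083 -0.138   0.008 ]
```

View pics/b1_z.png

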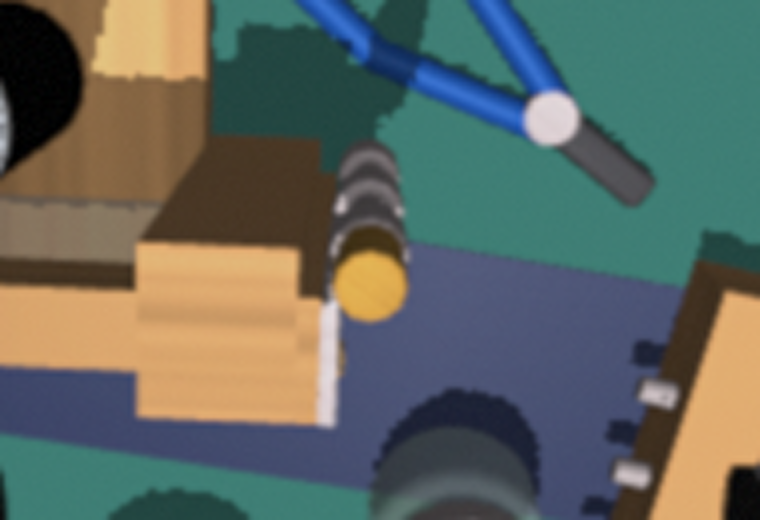

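View pics/a_sz2.png

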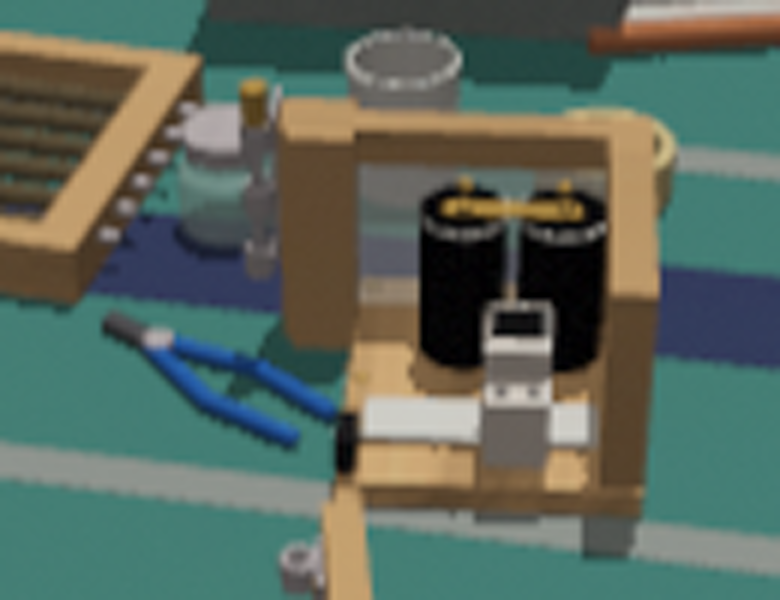

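```bash
python3 - <<'E'
from h import *
robot.pause(.3)
C=shot('b2'); print(pose(),robot.current_dq())
P=recognise('pin_head','wrist'); print(P)
a=cv2.imread('pics/b2.png')
cv2.imwrite('pics/b2_z.png',cv2.resize(a[130:260,230:420],None,fx=4,fy=4,interpolation=cv2.INTER_CUBIC))
E
```

```text
(array([ 0.6085, -0.1302,  0.29  ]), array([179.9961,   0.0018, 100.0042])) [-0.0533 -0.0397  0.045  -0.0979  0.0163 -0.0721 -0.0131]
[{'rect': [320.0, 195.4, 16.3, 32.2], 'p': 0.91}]
```

View pics/b2_z.png

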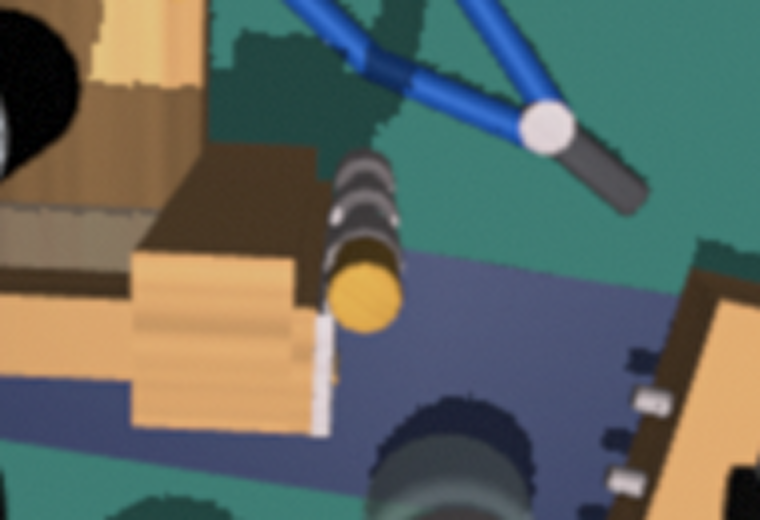

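```bash
python3 - <<'E'
from h import *
C=wcam('b2'); q=lambda u,v:(230+(u+.5)/4-.5,130+(v+.5)/4-.5)
print('pin',onz(C,q(365,297),.179))
c=[onz(C,q(*u),.145) for u in [(131,254),(313,435),(131,427),(295,260)]]
for x in c: print(x)
d=c[1]-c[2]; print('x dir front edge at -y', np.degrees(np.arctan2(d[1],d[0])),np.linalg.norm(d))
d=c[0]-c[2]; print('ydir', np.degrees(np.arctan2(-d[0],d[1])),np.linalg.norm(d))
# predicted
for yaw in (6,8,10):
    Rr=R.from_euler('z',yaw,degrees=True).as_matrix(); b=onz(C,q(365,297),.179); b[2]=0
    o=b-Rr@[.0325,.024,0]; print(yaw,o,[ (proj(C,o+Rr@[x,y,.145])[0]-[229.6,129.6])*4 for x,y in [(-.022,.022),(.022,-.022),(-.022,-.022),(.022,.022)]])
E
```

```text
pin [ 0.6096 -0.1351  0.179 ]
[ 0.5555 -0.1449  0.145 ]
[ 0.6051 -0.1832  0.145 ]
[ 0.5608 -0.1888  0.145 ]
[ 0.5937 -0.1397  0.145 ]
x dir front edge at -y 7.20220433638447 0.044730931816231306
ydir 6.849428887705928 0.0442008435217933
6 [ 0.5798 -0.1624  0.    ] [array([132.7018, 245.856 ]), array([309.2156, 429.9916]), array([129.9688, 418.6284]), array([319.7574, 258.2757])]
8 [ 0.5808 -0.1634  0.    ] [array([133.0173, 253.6607]), array([315.6807, 431.6713]), array([136.5408, 426.0888]), array([319.9889, 259.7841])]
10 [ 0.5818 -0.1644  0.    ] [array([133.6134, 261.4353]), array([322.1977, 433.1416]), array([143.3543, 433.3197]), array([320.2747, 261.2833])]
```

```bash
python3 - <<'E'
from h import *
print(fingers.gripper_to(0.6,40))
print(robot.line_to([.6092,-.1335,.1755],velocity=.12,f_stop=8), pose()[0],robot.current_contact_force())
fingers.gripper_to(0.0,40); print(robot.current_finger_gap(),robot.current_contact_force(),robot.current_torque())
robot.pause(.2); print(pose()[0])
shot('c1')
print(robot.current_time_s())
E
```

```text
False
False [ 0.6099 -0.1335  0.1765] [ 0.5062 -1.0197 -0.1968]
0.16964741507915 [ 0.2249 -0.2534  2.7749] [0.0142 0.1305 0.0352]
[ 0.6096 -0.1335  0.1763]
5.95
```

View pics/c1.png

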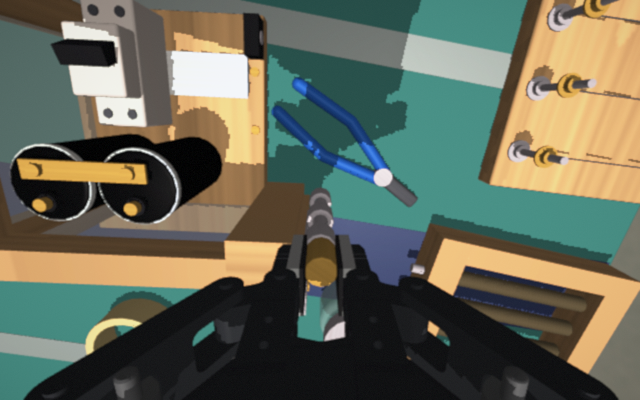

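```bash
python3 - <<'E'
from h import *
C=wcam('c1')
print(onz(C,(320.5,267),.179), proj(C,[[.6096,-.1335,.179],[.6096,-.1335,.155]]))
a=cv2.imread('pics/c1.png')
cv2.imwrite('pics/c1_z.png',cv2.resize(a[180:320,240:400],None,fx=4,fy=4,interpolation=cv2.INTER_CUBIC))
E
```

```text
[ 0.6093 -0.1329  0.179 ] [[320.9748 268.1617]
 [320.8206 245.4672]]
```

View pics/c1_z.png

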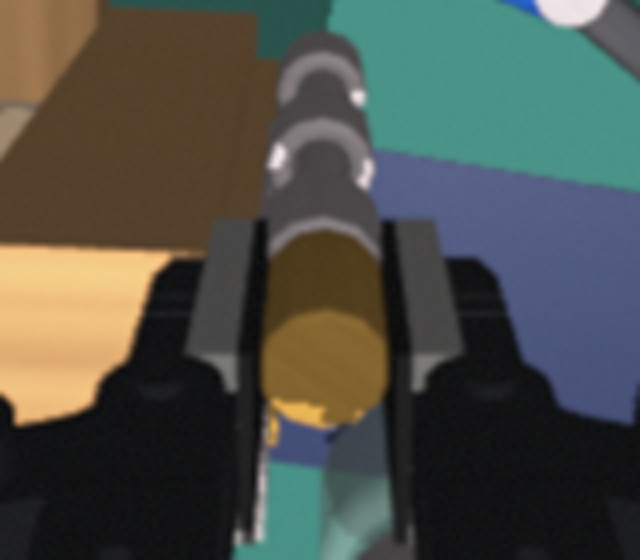

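```bash
python3 - <<'E'
from h import *
print(robot.line_to([.6096,-.1335,.30],velocity=.12,f_stop=20), pose(),robot.current_contact_force(),robot.current_finger_gap())
robot.pause(.3)
shot('c2')
print(recognise('tin','wrist'))
a=cv2.imread('pics/b2.png')
cv2.imwrite('pics/b2_t.png',cv2.resize(a[240:360,200:340],None,fx=4,fy=4,interpolation=cv2.INTER_CUBIC))
print(robot.current_time_s(),robot.current_contact_force())
E
```

```text
False (array([ 0.6091, -0.1335,  0.2988]), array([-179.8729,   -0.0391,  100.0034])) [-0.3115 -0.568  -0.1364] 0.16743174220367407
[{'rect': [259.0, 275.2, 32.4, 26.7], 'p': 0.89}]
7.5417 [0.9841 0.4842 0.0364]
```

View pics/c2.png

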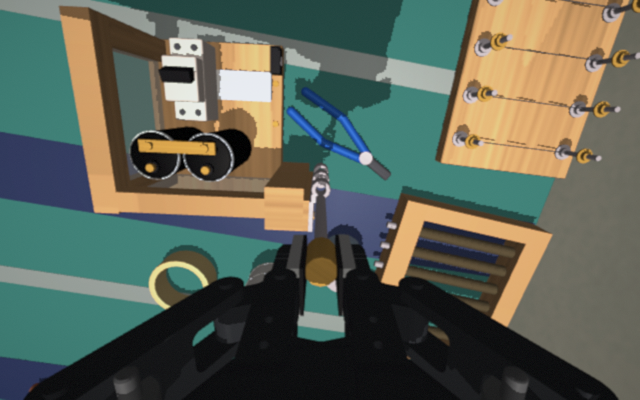

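View pics/b2_t.png

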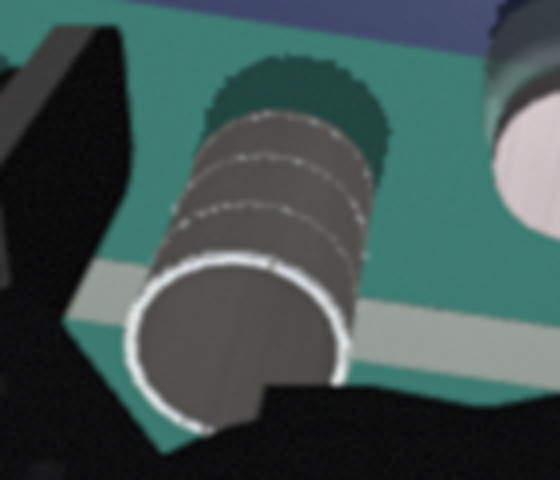

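```bash
python3 - <<'E'
from h import *
C=wcam('b2'); t=onz(C,(259.2,326),.09); print(t)
import math
for k in np.arange(0,360,45): print((proj(C,t+.036*np.array([math.cos(np.radians(k)),math.sin(np.radians(k)),0]))[0]-[200,240])*4)
E
```

```text
[ 0.5646 -0.3411  0.09  ]
[346.549  359.9072]
[325.2004 289.796 ]
[250.0507 250.0994]
[166.4681 266.3417]
[126.0321 327.9451]
[150.9757 396.6243]
[224.209  433.2251]
[304.1954 418.416 ]
```

```bash
python3 - <<'E'
from h import *
S=cam('scene');D=cam('side')
print(onz(S,(223.3,320),.09),onz(D,(337.2,150),.09),onz(D,(337.2,151.7),.09))
print(proj(S,[.5646,-.341,.09]),proj(D,[.5646,-.341,.09]))
print(proj(S,[.6095,-.135,.179]),proj(D,[.6095,-.135,.179]))
a=cv2.imread('pics/a_scene.png');cv2.imwrite('pics/a_tz.png',cv2.resize(a[290:360,190:260],None,fx=8,fy=8,interpolation=cv2.INTER_CUBIC))
b=cv2.imread('pics/a_side.png');cv2.imwrite('pics/a_tz2.png',cv2.resize(b[130:190,290:370],None,fx=8,fy=8,interpolation=cv2.INTER_CUBIC))
E
```

```text
[ 0.5695 -0.34    0.09  ] [ 0.5606 -0.3324  0.09  ] [ 0.5581 -0.3194  0.09  ]
[[221.6381 318.9347]] [[336.6043 148.8475]]
[[295.1403 253.8529]] [[311.6725 153.266 ]]
```

View pics/a_tz.png

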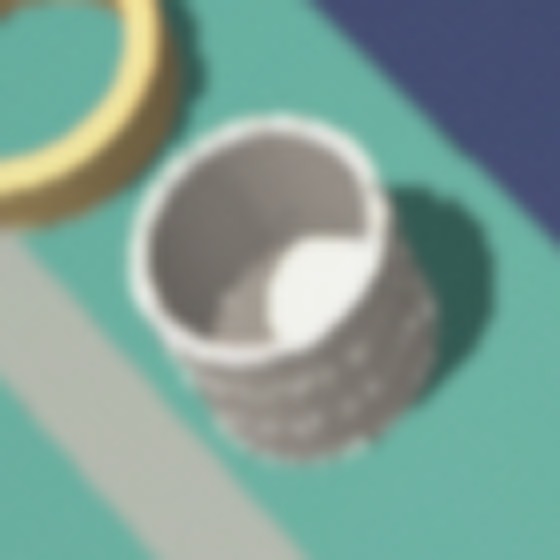

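View pics/a_tz2.png

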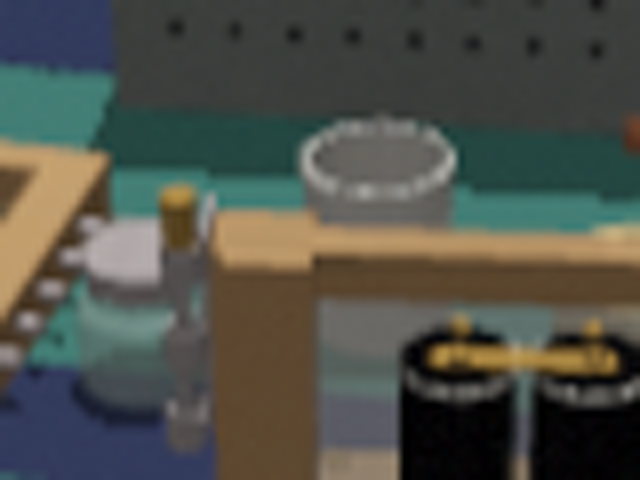

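```bash
cat > tin.py <<'E'
from h import *
def tilt(yaw,a):
    Rm=R.from_euler('xyz',[180,0,yaw],degrees=True)*R.from_euler('y',a,degrees=True)
    return Rm.as_matrix(), Rm.as_euler('xyz',degrees=True)
def tcp_for_tip(tip,M): return np.array(tip)-M@[-.0015,0,.1233]
def plan(a,yaw=100):
    M,e=tilt(yaw,a); up=-M[:,2]; l=up*[1,1,0]; l/=np.linalg.norm(l)
    tin=np.array([.565,-.340,0]); tip=tin-l*.004; tip[2]=.0065
    end=tcp_for_tip(tip,M); pre=tcp_for_tip(tip+up*(.183/up[2]),M)
    return e,pre,end,up
E
python3 - <<'E'
from tin import *
for yaw in (100,55,145,190):
  for a in (15,-15):
    e,p,q,up=plan(a,yaw); print(yaw,a,e,p,q,up); print(robot.inverse_kinematics(p,e),robot.inverse_kinematics(q,e))
E
```

```text
100 15 [180. -15. 100.] [ 0.5781 -0.4144  0.309 ] [ 0.5696 -0.3661  0.126 ] [ 0.0449 -0.2549  0.9659]
[ 43.4327  52.9978 -21.6305  22.8564   6.0441 115.6729  40.7393] [ 48.0305  48.0116 -24.202   59.6954   6.2901  84.8485  38.6556]
100 -15 [180.  15. 100.] [ 0.5514 -0.2628  0.3082] [ 0.5599 -0.3111  0.1252] [-0.0449  0.2549  0.9659]
[ 33.104   19.9845 -23.5508  78.5006  22.2989  78.2907  17.5392] [ 34.4248  29.7251 -19.7386  90.6535  27.6319  56.9776  13.2718]
55 15 [180. -15.  55.] [ 0.5217 -0.4018  0.309 ] [ 0.5498 -0.3617  0.126 ] [-0.1485 -0.212   0.9659]
[ 53.6756  33.1563 -18.688   58.3027  -4.8893  90.6874   2.772 ] [ 51.8277  37.7885 -20.0174  77.1504  -3.141   67.0051   1.978 ]
55 -15 [180.  15.  55.] [ 0.61   -0.2758  0.3082] [ 0.5818 -0.3159  0.1252] [0.1485 0.212  0.9659]
[ 21.5664  35.9122 -12.4888  53.1482  21.1492  97.4306 -22.3071] [ 25.974   38.6703 -10.999   74.1879  22.0312  73.6939 -25.3119]
145 15 [180. -15. 145.] [ 0.6268 -0.3833  0.309 ] [ 0.5867 -0.3552  0.126 ] [ 0.212  -0.1485  0.9659]
None [ 42.2492  53.6634 -29.7481  50.376   19.8987  95.2085  74.6091]
145 -15 [180.  15. 145.] [ 0.5008 -0.295   0.3082] [ 0.5409 -0.3232  0.1252] [-0.212   0.1485  0.9659]
[ 55.1497  12.0871 -33.082   89.2544  10.4242  66.0743  75.4757] [ 51.5406  26.5672 -31.1023  98.1349  22.5739  45.6925  65.8834]
190 15 [ 180.  -15. -170.] [ 0.6394 -0.3269  0.309 ] [ 0.5911 -0.3354  0.126 ] [0.2549 0.0449 0.9659]
None [ 40.1289  51.8802 -36.9441  56.8413  33.7007  93.3003 108.9794]
190 -15 [-180.   15. -170.] [ 0.4878 -0.3536  0.3082] [ 0.5361 -0.3451  0.1252] [-0.2549 -0.0449  0.9659]
[ 71.2126  20.5576 -41.8439  81.1827   3.6424  71.9974 131.782 ] [ 67.1748  33.7665 -43.7811  92.229   16.5676  51.2264 121.7482]
```

```bash
python3 - <<'E'
from tin import *
e,p,q,up=plan(-15)
robot.line_to(p,e,velocity=.15); robot.pause(.15)
print(pose(),robot.current_finger_gap())
print(robot.line_to(q,velocity=.12,f_stop=6),pose()[0],q,robot.current_contact_force())
robot.pause(.2); shot('d1'); cv2.imwrite('pics/d1s.png',vision.grab_frame('scene')[250:370,160:320,::-1].repeat(4,0).repeat(4,1))
print(robot.current_time_s())
E
```

```text
(array([ 0.552 , -0.2619,  0.308 ]), array([179.984 ,  14.9538, 100.0821])) 0.16631646970243014
False [ 0.5606 -0.311   0.1262] [ 0.5599 -0.3111  0.1252] [ 0.0093 -0.1067 -0.7541]
10.8167
```

View pics/d1.png

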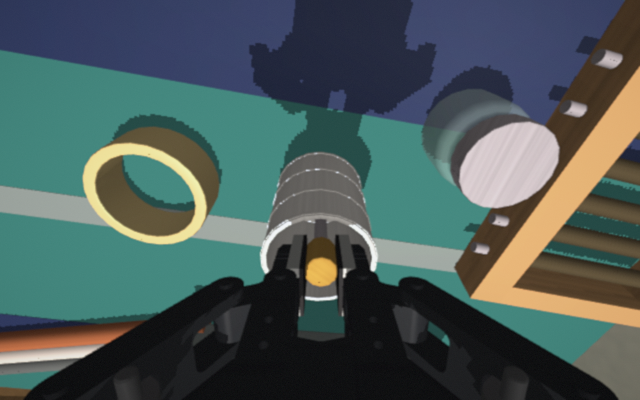

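View pics/d1s.png

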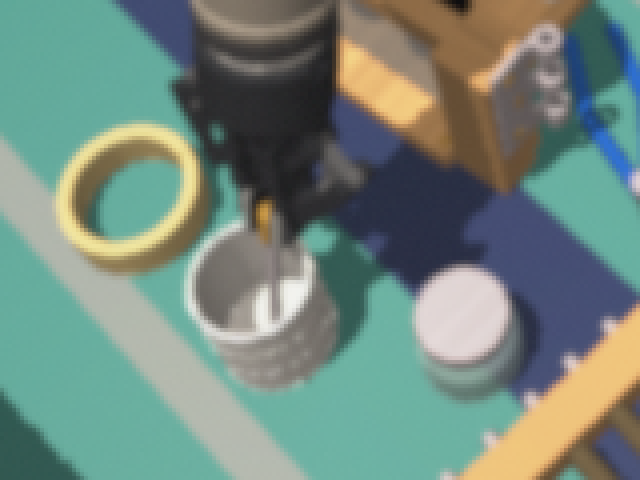

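```bash
python3 - <<'E'
from tin import *
e,p,q,up=plan(-15)
fingers.gripper_to(0.45); robot.pause(.2)
robot.line_to(q+up*.13,velocity=.15)
robot.pause(.2)
cv2.imwrite('pics/e1s.png',cv2.resize(vision.grab_frame('scene')[250:370,160:320,::-1],None,fx=4,fy=4)); shot('e1'); print(pose())
print(robot.current_time_s(),robot.current_joint_positions())
for y in (-74,-80,-100,-110,-120): print(y,robot.inverse_kinematics([.475,.25,.3],[180,0,y]))
E
```

```text
(array([ 0.5537, -0.2781,  0.25  ]), array([-179.932 ,   14.9596,  100.0039]))
12.6917 [ 33.9987  22.2837 -22.7962  83.4887  23.5171  71.2576  16.4141]
-74 [ 12.6266  25.4518 -61.6697  81.4851  22.2814  86.1012 147.871 ]
-80 [ 12.6266  25.4518 -61.6697  81.4851  22.2814  86.1012 141.871 ]
-100 [ 13.0649  25.8206 -62.5896  81.4718  22.7972  86.2844 121.4508]
-110 [ 13.6239  26.3194 -63.7962  81.455   23.4867  86.536  110.8894]
-120 [ 13.4216  26.135  -63.3549  81.461   23.2328  86.4424 101.0961]
```

View pics/e1s.png

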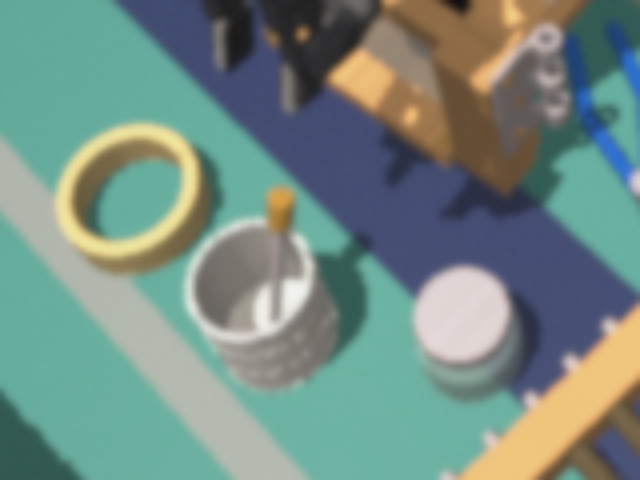

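View pics/e1.png

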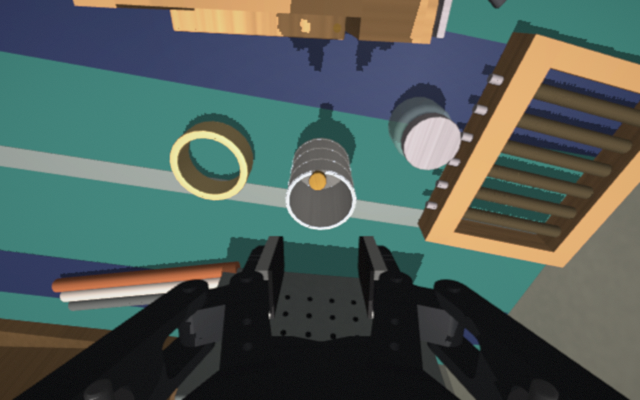

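```bash
python3 - <<'E'
from h import *
robot.move_to([.472,.258,.30],[180,0,-75]); fingers.gripper_to(1.0,100); robot.pause(.3)
shot('f1'); print(pose(),robot.current_joint_positions())
for l in ['door_top','door_bore','rack']: print(recognise(l,'wrist'))
print(robot.current_time_s())
E
```

```text
(array([0.472, 0.258, 0.3  ]), array([-179.9975,   -0.0021,  -74.9944])) [ 11.5956  25.618  -61.6733  81.3062  22.426   86.1858 145.9005]
[{'rect': [311.7, 172.1, 36.2, 161.3], 'p': 0.93}, {'rect': [477.7, 189.9, 182.2, 86.4], 'p': 0.64}]
[{'rect': [310.6, 172.5, 36.9, 162.4], 'p': 0.77}, {'rect': [475.4, 186.9, 176.8, 90.7], 'p': 0.67}]
[{'rect': [320.1, 151.7, 65.0, 83.8], 'p': 0.72}]
15.6833
```

View pics/f1.png

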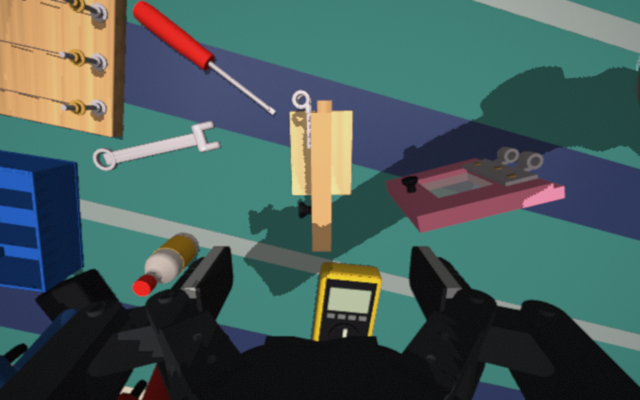

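```bash
python3 - <<'E'
a=__import__('cv2').imread('pics/f1.png'); import cv2
cv2.imwrite('pics/f1_z.png',cv2.resize(a[80:260,260:380],None,fx=3.3,fy=3.3,interpolation=cv2.INTER_CUBIC))
E
```

```text
(no output)
```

View pics/f1_z.png

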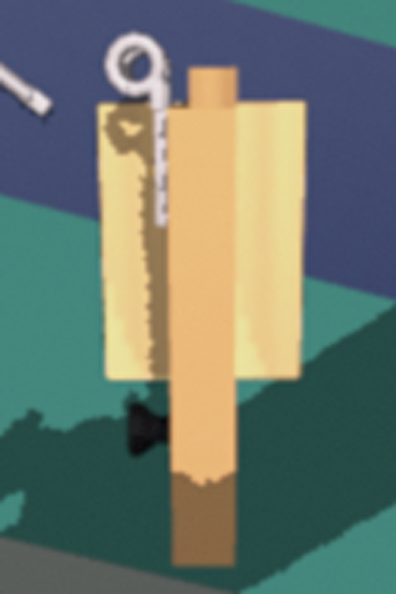

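```bash
python3 - <<'E'
from h import *
C=wcam('f1'); q=lambda u,v:(260+(u+.5)/3.3-.5,80+(v+.5)/3.3-.5)
c=[onz(C,q(*u),.16) for u in [(169,107),(238,106),(171,566),(236,566)]]
for x in c: print(x)
h=(c[0]+c[1])/2; k=(c[2]+c[3])/2; d=k-h
print('mid',(h+k)/2,'len',np.linalg.norm(d),'yaw',np.degrees(np.arctan2(-d[0],d[1])),'thick',np.linalg.norm(c[0]-c[1]),np.linalg.norm(c[2]-c[3]))
print('bore top',onz(C,q(134,65),.119))
m=(h+k)/2; Y=np.degrees(np.arctan2(-d[0],d[1])); Rr=R.from_euler('z',Y,degrees=True).as_matrix()
print('pred bore', m+Rr@[.0195,-.072,-.041])
E
```

```text
[0.4981 0.1935 0.16  ]
[0.4809 0.1887 0.16  ]
[0.4648 0.3203 0.16  ]
[0.4462 0.3153 0.16  ]
mid [0.4725 0.2545 0.16  ] len 0.13120335789950302 yaw 15.008803316903968 thick 0.017910884063406834 0.019282139188998515
bore top [0.5123 0.1853 0.119 ]
pred bore [0.51  0.19  0.119]
```

```bash
python3 - <<'E'
from h import *
C=wcam('f1'); a=cv2.imread('pics/f1.png')[90:265,280:360]
s=7
im=cv2.resize(a[:85],None,fx=s,fy=s,interpolation=cv2.INTER_CUBIC)
cv2.imwrite('pics/f1_y.png',im)
m=np.array([.4735,.2515,.16]); Rr=R.from_euler('z',15,degrees=True).as_matrix()
for n,p in dict(hl=(.009,-.07,0),hr=(-.009,-.07,0),kl=(.009,.07,0),kr=(-.009,.07,0),bl=(.009,-.07,-.15),br=(-.009,-.07,-.15),bore=(.0195,-.072,-.041)).items():
    print(n,(proj(C,m+Rr@p)[0]-[260,80])*3.3)
E
```

```text
hl [166.7192  75.0444]
hr [236.6409  75.0099]
kl [171.399  568.7688]
kr [232.0027 568.7838]
bl [179.3664  82.6271]
br [224.0286  82.6056]
bore [135.9598  70.8162]
```

View pics/f1_y.png

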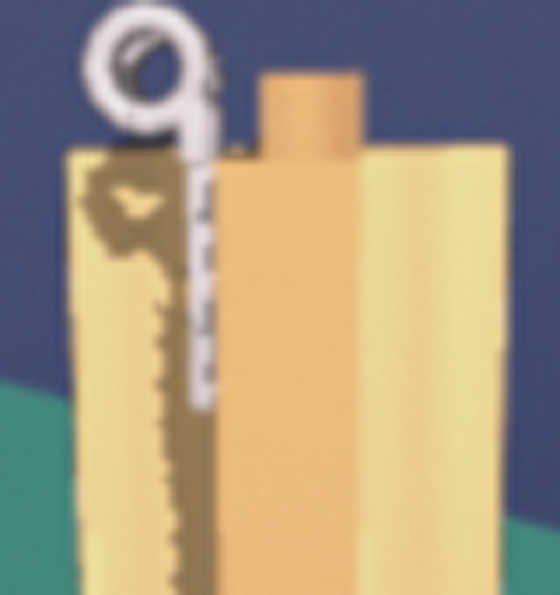

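```bash
python3 - <<'E'
import cv2
a=cv2.imread('pics/a_scene.png');b=cv2.imread('pics/a_side.png')
cv2.imwrite('pics/g1.png',cv2.resize(a[125:205,325:395],None,fx=7,fy=7,interpolation=cv2.INTER_CUBIC))
cv2.imwrite('pics/g2.png',cv2.resize(b[215:305,295:365],None,fx=6.5,fy=6.5,interpolation=cv2.INTER_CUBIC))
E
```

```text
(no output)
```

View pics/g1.png

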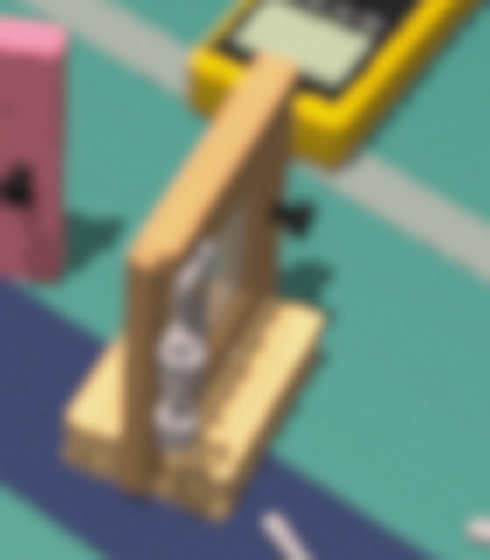

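View pics/g2.png

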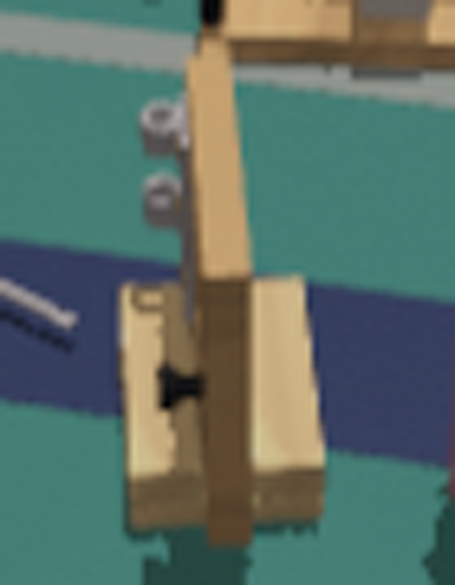

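```bash
cat > fit.py <<'E'
from h import *
W=wcam('f1');S=cam('scene');D=cam('side')
qw=lambda u,v:(260+(u+.5)/3.3-.5,80+(v+.5)/3.3-.5)
qs=lambda u,v:(325+(u+.5)/7-.5,125+(v+.5)/7-.5)
qd=lambda u,v:(295+(u+.5)/6.5-.5,215+(v+.5)/6.5-.5)
H,K,L,Rr,B=-.07,.07,.009,-.009,-.15
obs=[('W',W,qw(171,566),(L,K,0)),('W',W,qw(236,566),(Rr,K,0)),('W',W,qw(169,107),(L,H,0)),('W',W,qw(238,107),(Rr,H,0)),
('W',W,qw(190,67),(L,H,B)),('W',W,qw(237,67),(Rr,H,B)),('W',W,qw(134,65),(.0195,-.072,-.041)),
('S',S,qs(130,250),(Rr,H,0)),('S',S,qs(165,265),(L,H,0)),('S',S,qs(255,55),(Rr,K,0)),('S',S,qs(298,65),(L,K,0)),
('S',S,qs(125,490),(Rr,H,B)),('S',S,qs(155,495),(L,H,B)),
('D',D,qd(188,55),(L,H,0)),('D',D,qd(232,45),(Rr,H,0)),('D',D,qd(202,278),(L,K,0)),('D',D,qd(249,278),(Rr,K,0)),('D',D,qd(207,540),(L,K,B)),('D',D,qd(251,545),(Rr,K,B))]
def run(sel,free):
    o=[x for x in obs if x[0] in sel]
    def f(p):
        q=np.array([.4725,.2545,.16,0,0,15.]);q[free]=p
        M=R.from_euler('xyz',q[3:],degrees=True).as_matrix()
        return np.concatenate([proj(c,q[:3]+M@np.array(m))[0]-uv for _,c,uv,m in o])
    x0=np.array([.4725,.2545,.16,0,0,15.])[free]
    r=least_squares(f,x0,x_scale=np.where(np.array(free)<3,.01,1.),loss='soft_l1'); print(sel,r.x,'rms',np.sqrt(np.mean(r.fun**2)));print(r.fun.reshape(-1,2).round(1).tolist())
E
python3 - <<'E'
from fit import *
a=[0,1,2,3,4,5]
run('WSD',a);run('SD',a);run('W',a);run('W',[0,1,5]);run('S',[0,1,5]);run('D',[0,1,5])
E
```

```text
WSD [ 0.4726  0.2545  0.157  -3.6291  0.8735 14.8752] rms 1.706042582981873
[[0.8, 0.4], [-1.1, 0.6], [-0.1, -5.3], [0.2, -5.3], [-1.0, 0.1], [-1.6, 0.1], [1.7, 2.8], [-0.2, -0.6], [0.4, -0.6], [1.5, 0.3], [0.7, 0.7], [-2.7, -0.4], [-1.9, 1.0], [-0.4, -1.8], [-0.5, -0.6], [0.0, 2.9], [0.2, 2.5], [0.7, 1.0], [0.8, -0.1]]
SD [ 0.4726  0.2518  0.1589 -0.6096 -0.696  15.4065] rms 0.6880201758109332
[[-0.7, 0.5], [-0.0, 0.4], [1.0, -0.6], [0.2, -0.3], [-0.9, -0.6], [-0.0, 0.7], [-0.4, -2.0], [-0.5, -0.7], [0.4, 0.4], [0.7, 0.1], [-0.3, 1.3], [-0.2, 0.2]]
W [ 0.4717  0.2583  0.151  -5.4065  1.5416 14.8592] rms 1.7415351527864997
[[0.9, 0.0], [-1.4, 0.3], [-0.2, -0.4], [-0.3, -0.4], [0.1, -0.3], [-0.6, -0.2], [2.3, 5.8]]
W [ 0.4735  0.2503 14.8729] rms 4.5300048748099995
[[0.6, 0.1], [-0.7, 0.1], [0.2, -10.8], [0.5, -10.7], [-2.6, 4.2], [-3.2, 4.2], [1.4, 0.8]]
S [ 0.4733  0.251  16.5196] rms 0.617299672198374
[[-0.3, 0.9], [0.4, 0.7], [0.6, -0.9], [-0.1, -0.7], [-0.8, -0.7], [0.1, 0.5]]
D [ 0.4725  0.2525 14.4057] rms 0.7503046291559832
[[0.0, -2.0], [-0.0, -0.7], [-0.1, 0.1], [0.1, -0.2], [-0.1, 1.5], [0.0, 0.5]]
```

```bash
python3 - <<'E'
from h import *
fingers.gripper_to(0.65,100)
print(robot.line_to([.473,.2515,.150],velocity=.12,f_stop=10),pose()[0]); robot.pause(.2)
fingers.gripper_to(0.0,110); robot.pause(.3); print(robot.current_finger_gap(),robot.current_contact_force(),robot.current_torque(),pose())
shot('h1')
print(robot.current_time_s())
E
```

```text
False [0.4734 0.252  0.1508]
0.19017571073844222 [-0.0719  0.8152  4.2437] [-0.0208 -0.0798  0.002 ] (array([0.4733, 0.2517, 0.1504]), array([-179.949 ,    0.0141,  -75.0023]))
18.475
```

View pics/h1.png

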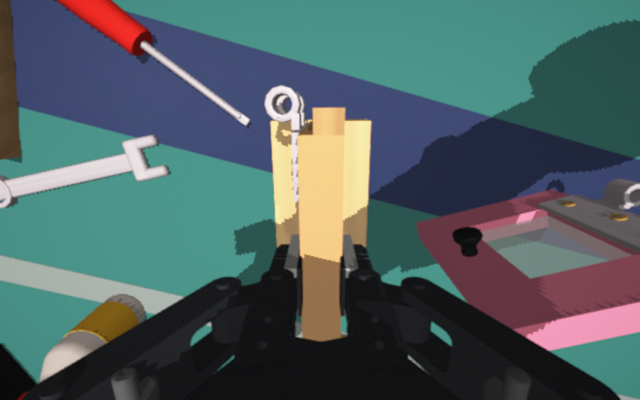

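```bash
python3 - <<'E'
from h import *
C=wcam('h1')
m=np.array([.4731,.2515,.16]); Rr=R.from_euler('z',15,degrees=True).as_matrix()
for n,p in dict(hl=(.009,-.07,0),hr=(-.009,-.07,0),bl=(.009,-.07,-.15),br=(-.009,-.07,-.15),bore=(.0195,-.072,-.041)).items():
    print(n,proj(C,m+Rr@p)[0])
a=cv2.imread('pics/h1.png')
cv2.imwrite('pics/h1_z.png',cv2.resize(a[75:215,250:390],None,fx=4.2,fy=4.2,interpolation=cv2.INTER_CUBIC))
E
```

```text
hl [297.2032 112.7077]
hr [345.0429 112.684 ]
bl [310.7728 110.6365]
br [331.7842 110.6258]
bore [282.6433 107.6545]
```

View pics/h1_z.png

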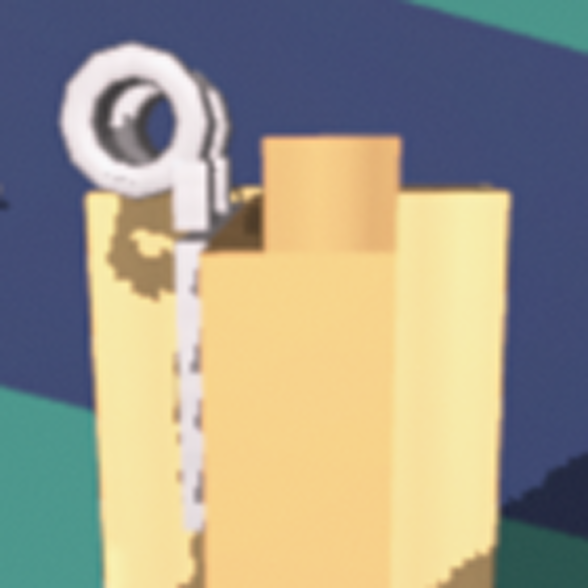

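```bash
python3 - <<'E'
from h import *
robot.line_to([.4733,.2517,.1754],velocity=.05,f_stop=25); robot.line_to([.4733,.2517,.23],velocity=.1)
robot.pause(.3); print(pose(),robot.current_contact_force(),robot.current_torque(),robot.current_finger_gap())
C=shot('i1')
print(robot.current_time_s())
a=cv2.imread('pics/i1.png')
cv2.imwrite('pics/i1_z.png',cv2.resize(a[75:215,250:390],None,fx=4.2,fy=4.2,interpolation=cv2.INTER_CUBIC))
for s in (0,15,30,45):
    print(s,robot.inverse_kinematics([.6,-.065,.17],[180,0,-83-s]))
E
```

```text
(array([0.4731, 0.2515, 0.2294]), array([179.9393,  -0.011 , -74.9956])) [ 0.2533 -0.0014 -4.5757] [0.072  0.055  0.0129] 0.1922209220137563
20.1833
0 [ 38.0289  37.0986 -53.7587  83.1729  30.246   74.9741 169.0158]
15 [ 36.7417  36.0729 -51.1401  83.2223  28.4497  74.2487 155.2848]
30 [ 35.3719  35.0987 -48.4715  83.2757  26.6647  73.5732 141.5565]
45 [ 33.9298  34.1824 -45.7693  83.3328  24.9027  72.9499 127.8215]
```

View pics/i1_z.png

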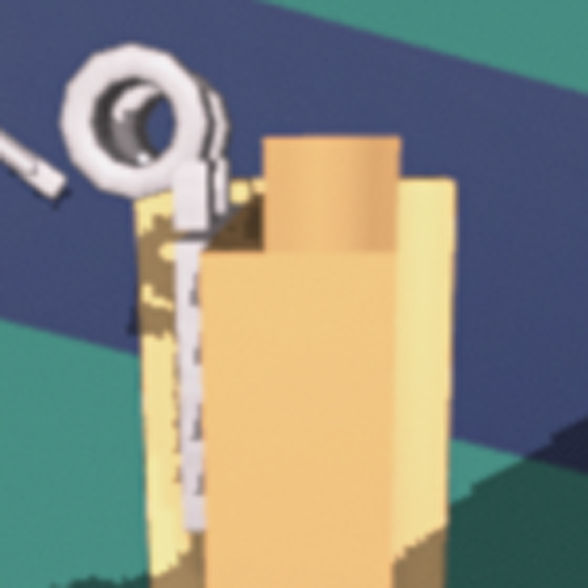

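```bash
cat > place.py <<'E'
from h import *
q4=lambda u,v,x0,y0,s:(x0+(u+.5)/s-.5,y0+(v+.5)/s-.5)
def bore_tool(fn,uv,dz=.0314):  # door bore xy in tool frame; ring top is dz below TCP
    v=np.load(f'pics/{fn}.npy'); C=wcam(fn); p=onz(C,uv,v[2]-dz); M=rpy(v[3:]); return M.T@(p-v[:3])
def tcp_for(bt,xy,yaw):
    M=rpy([180,0,yaw]); return np.array(xy)-(M@bt)[:2]
E
python3 - <<'E'
from place import *
bt=bore_tool('i1',q4(130,119,250,75,4.2)); print('bt',bt)
yaw=-103; u=np.array([np.sin(np.radians(13)),np.cos(np.radians(13))])
post=np.array([.6095,-.1352]); 
pre=tcp_for(bt,post+u*.060,yaw); print(pre,u)
robot.line_to([.60,.13,.235],[180,0,yaw],velocity=.18)
robot.line_to([*pre,.235],velocity=.15)
robot.line_to([*pre,.1654],velocity=.1,f_stop=12); robot.pause(.3)
print(pose(),robot.current_contact_force(),robot.current_joint_positions())
shot('j1'); 
cv2.imwrite('pics/j1s.png',cv2.resize(vision.grab_frame('scene')[150:350,190:390,::-1],None,fx=3,fy=3))
a=cv2.imread('pics/j1.png')
cv2.imwrite('pics/j1_z.png',cv2.resize(a[0:150,220:380],None,fx=4,fy=4,interpolation=cv2.INTER_CUBIC))
print(robot.current_time_s())
E
```

```text
bt [ 0.0745 -0.0202  0.0314]
[0.6201 0.0003] [0.225  0.9744]
(array([0.6204, 0.0004, 0.166 ]), array([-179.9431,    0.0146, -103.0045])) [ 0.2855 -0.2793 -4.3409] [ 27.8575  37.1138 -48.0036  80.6554  27.7694  74.3469 145.2626]
23.5833
```

View pics/j1.png

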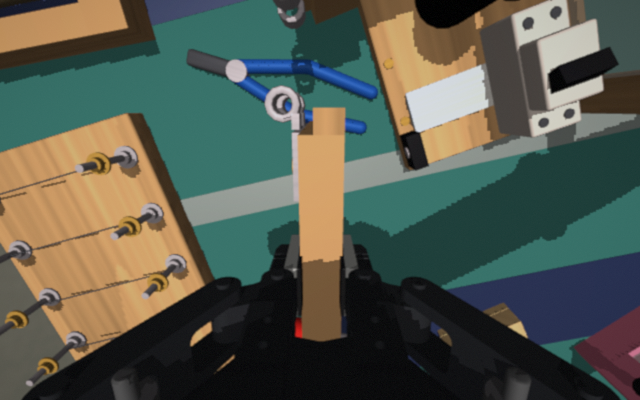

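View pics/j1_z.png

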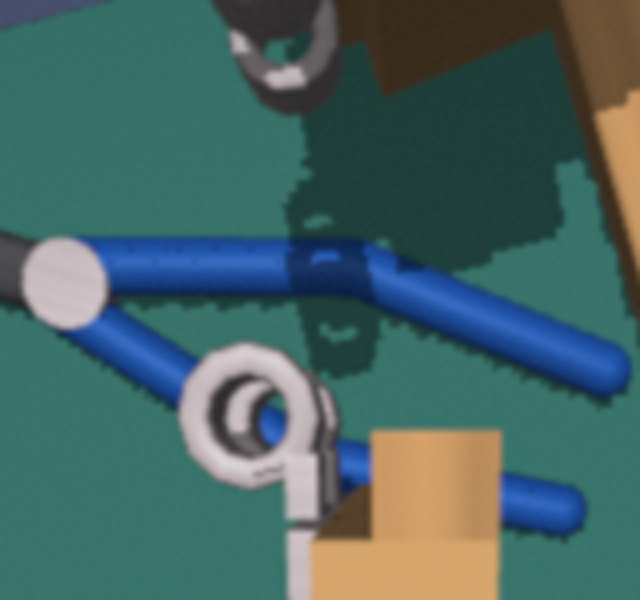

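View pics/j1s.png

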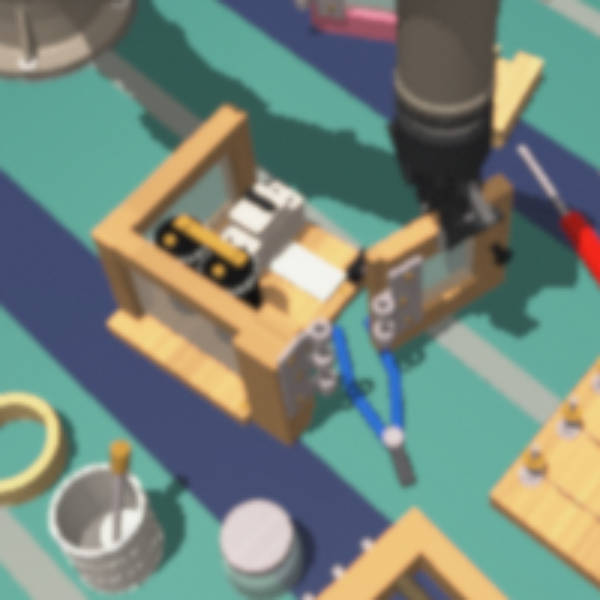

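```bash
python3 - <<'E'
from place import *
bt=bore_tool('i1',q4(130,119,250,75,4.2)); 
yaw=-103; u=np.array([np.sin(np.radians(13)),np.cos(np.radians(13))])
post=np.array([.6095,-.1352]); 
p=tcp_for(bt,post+u*.030,yaw)
print(robot.line_to([*p,.1654],[180,0,yaw],velocity=.06,f_stop=5)); robot.pause(.3)
print(pose(),robot.current_contact_force())
shot('k1'); 
a=cv2.imread('pics/k1.png')
cv2.imwrite('pics/k1_z.png',cv2.resize(a[0:150,220:380],None,fx=4,fy=4,interpolation=cv2.INTER_CUBIC))
print(robot.current_time_s())
E
```

```text
False
(array([ 0.6132, -0.0283,  0.1654]), array([-179.9973,    0.0116, -102.9543])) [ 0.0483  0.1543 -3.7794]
24.5833
```

View pics/k1_z.png

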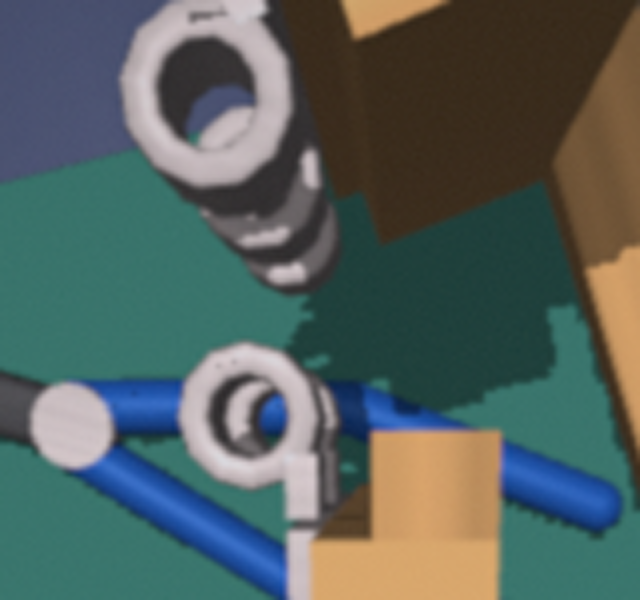

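```bash
cat >> place.py <<'E'
def ext(C,c,z,r):
    t=np.linspace(0,2*np.pi,73); P=np.c_[c[0]+r*np.cos(t),c[1]+r*np.sin(t),np.full(73,z)]; p=proj(C,P); return p.min(0),p.max(0)
def circ(C,box,z,r,x0=220,y0=0,s=4):
    # box: l,r,t,b in zoom pixels (nan = unknown); solve centre xy and report residual & radius
    b=np.array(box,float); tgt=np.array([x0+(b[0]+.5)/s-.5,x0+(b[1]+.5)/s-.5,y0+(b[2]+.5)/s-.5,y0+(b[3]+.5)/s-.5]); ok=~np.isnan(tgt)
    def f(p):
        a,m=ext(C,p[:2],z,p[2] if len(p)>2 else r); return (np.array([a[0],m[0],a[1],m[1]])-tgt)[ok]
    c0=onz(C,(np.nanmean(tgt[:2]),np.nanmean(tgt[2:])),z)[:2]
    s2=least_squares(f,[*c0,r],x_scale=.01) if ok.sum()==4 else least_squares(f,c0,x_scale=.01)
    return s2.x,s2.fun
E
python3 - <<'E'
from place import *
C=wcam('k1'); v=np.load('pics/k1.npy'); n=np.nan
for nm,b,z,r in [('post in',(157,256,37,152),.155,.005),('post out',(120,295,n,187),.155,.009),('door in',(208,293,373,460),v[2]-.0314,.005),('door out',(180,320,342,488),v[2]-.0314,.009)]:
    print(nm,circ(C,b,z,r))
# bottom post rim check
E
```

```text
post in (array([ 0.6094, -0.1352,  0.0051]), array([-0.2534,  0.2535,  0.2236, -0.2289]))
post out (array([ 0.6092, -0.1357]), array([-0.224 ,  0.2242,  0.0086]))
door in (array([ 0.6156, -0.1048,  0.0053]), array([ 0.1163, -0.1163, -0.1102,  0.1123]))
door out (array([ 0.6157, -0.1049,  0.0088]), array([ 0.0256, -0.0257, -0.0241,  0.0249]))
```

```bash
python3 - <<'E'
from place import *
C=wcam('k1'); v=np.load('pics/k1.npy'); 
for nm,c,zt,dzs in [('door',(.6157,-.1049),v[2]-.0314,(0,.017,.041,.058)),('post',(.6093,-.1354),.155,(0,.018,.041,.059,.082,.1))]:
    for dz in dzs:
        a,m=ext(C,c,zt-dz,.009); f=lambda p:(np.array(p)-[220,0])*4+1.5
        a2,m2=ext(C,c,zt-dz,.005); print(nm,dz,f(a),f(m),'in',f(a2),f(m2))
a=cv2.imread('pics/k1.png')
cv2.imwrite('pics/k1_y.png',cv2.resize(a[0:132,240:320],None,fx=7,fy=7,interpolation=cv2.INTER_CUBIC)[300:])
cv2.imwrite('pics/k1_x.png',cv2.resize(a[0:80,240:320],None,fx=7,fy=7,interpolation=cv2.INTER_CUBIC))
E
```

```text
door 0 [178.2416 340.4075] [321.1331 489.8379] in [210.0198 374.4852] [289.404  457.4861]
door 0.017 [200.4724 349.9324] [329.4236 484.7324] in [229.1483 380.5964] [300.7878 455.4735]
door 0.041 [225.3696 360.5636] [338.7104 478.9944] in [250.5719 387.4281] [313.5391 453.215 ]
door 0.058 [239.6475 366.6431] [344.0371 475.6942] in [262.8583 391.34  ] [320.8525 451.9177]
post 0 [118.5036  -7.8814] [295.1754 190.1977] in [157.8016  37.5663] [255.9526 147.5778]
post 0.018 [154.1519  48.1796] [308.9203 220.1746] in [188.5737  87.4872] [274.5561 183.0183]
post 0.041 [188.6048 102.0921] [322.2082 249.2941] in [218.3159 135.6054] [292.54   217.3705]
post 0.059 [209.6335 134.8693] [330.3205 267.1395] in [236.4704 164.9129] [303.5187 238.3862]
post 0.082 [231.2396 168.4451] [338.6571 285.5318] in [255.1241 194.9763] [314.8005 260.0174]
post 0.1 [245.0985 189.928 ] [344.0053 297.3598] in [267.0896 214.234 ] [322.0378 273.9129]
```

View pics/k1_y.png

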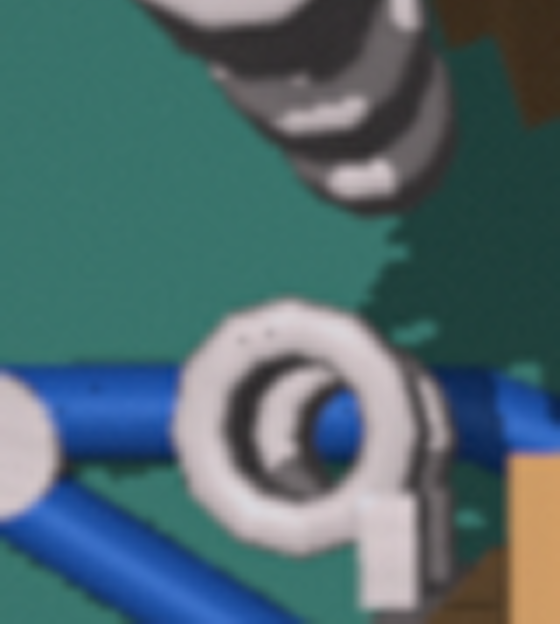

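View pics/k1_x.png

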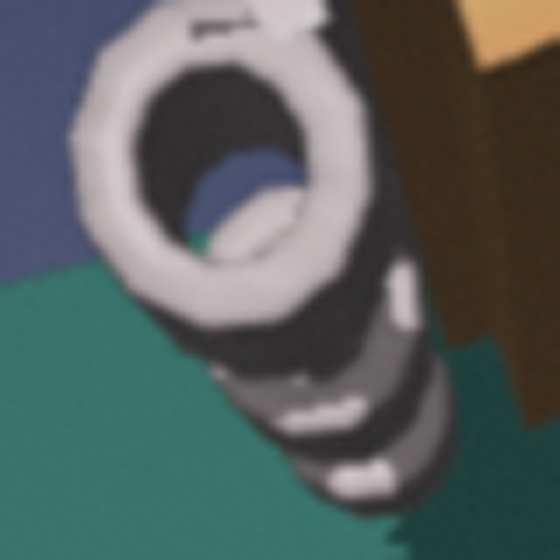

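```bash
python3 - <<'E'
from place import *
t=np.array([.6068,-.0588]); u=np.array([.205,.979])
print(robot.line_to([*(t+u*.016),.1654],[180,0,-103],velocity=.04,f_stop=4)); robot.pause(.3)
print(pose(),robot.current_contact_force())
shot('l1'); 
a=cv2.imread('pics/l1.png')
cv2.imwrite('pics/l1_z.png',cv2.resize(a[0:150,220:380],None,fx=4,fy=4,interpolation=cv2.INTER_CUBIC))
b=vision.grab_frame('scene');cv2.imwrite('pics/l1s.png',cv2.resize(b[210:310,250:370,::-1],None,fx=6,fy=6,interpolation=cv2.INTER_CUBIC))
print(robot.current_time_s())
E
```

```text
False
(array([ 0.6101, -0.0428,  0.1654]), array([ 179.999 ,    0.0112, -102.9688])) [-0.0633  0.4704 -3.8659]
25.5
```

View pics/l1_z.png

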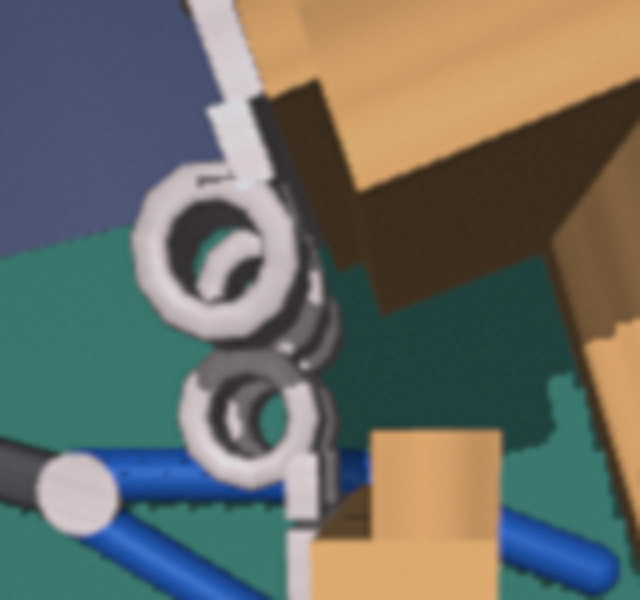

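View pics/l1s.png

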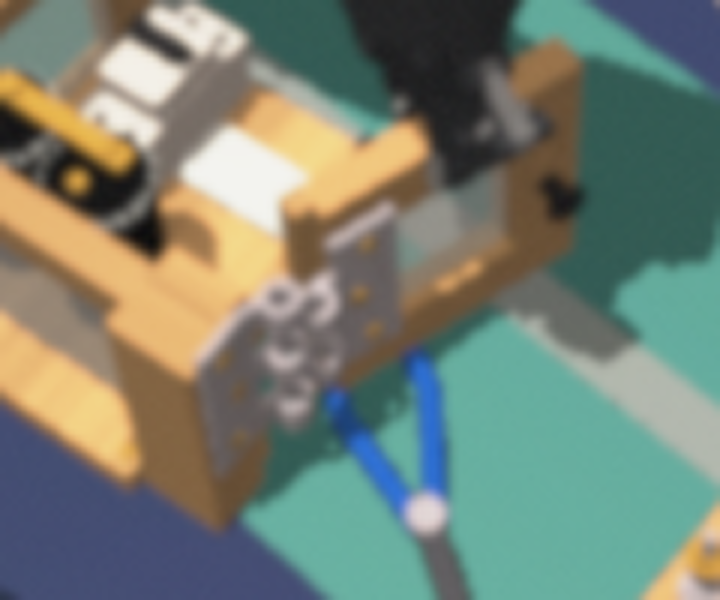

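```bash
python3 - <<'E'
from place import *
C=wcam('l1'); v=np.load('pics/l1.npy')
for nm,b,z,r in [('post in',(165,265,197,310),.155,.005),('post out',(132,299,162,342),.155,.009),('door in',(208,293,374,460),v[2]-.0314,.005),('door out',(180,320,342,488),v[2]-.0314,.009)]:
    print(nm,circ(C,b,z,r))
print(proj(C,[[.6093,-.1354,.155]]))
E
```

```text
post in (array([ 0.6094, -0.135 ,  0.0054]), array([-0.2909,  0.2911,  0.2654, -0.2718]))
post out (array([ 0.6093, -0.1351,  0.0088]), array([ 0.0603, -0.0603, -0.0546,  0.0567]))
door in (array([ 0.6125, -0.1192,  0.0053]), array([ 0.1781, -0.1782, -0.1687,  0.1721]))
door out (array([ 0.6125, -0.1193,  0.0088]), array([ 0.0257, -0.0257, -0.0241,  0.0249]))
[[273.4139  62.2102]]
```

```bash
python3 - <<'E'
from place import *
print(robot.line_to([.6069,-.0586,.1654],[180,0,-103],velocity=.03,f_stop=4)); robot.pause(.4)
print(pose(),robot.current_contact_force(),robot.current_torque())
shot('m1'); 
a=cv2.imread('pics/m1.png')
cv2.imwrite('pics/m1_z.png',cv2.resize(a[40:160,240:340],None,fx=6,fy=6,interpolation=cv2.INTER_CUBIC)[:600])
b=vision.grab_frame('scene');cv2.imwrite('pics/m1s.png',cv2.resize(b[210:310,250:370,::-1],None,fx=6,fy=6,interpolation=cv2.INTER_CUBIC))
b=vision.grab_frame('side');cv2.imwrite('pics/m1d.png',cv2.resize(b[130:240,260:390,::-1],None,fx=5,fy=5,interpolation=cv2.INTER_CUBIC))
print(robot.current_time_s())
E
```

```text
False
(array([ 0.6069, -0.0585,  0.1654]), array([ 179.9982,    0.0028, -102.9864])) [-0.4154  0.1482 -4.0628] [ 0.0972  0.0578 -0.0609]
26.725
```

View pics/m1_z.png

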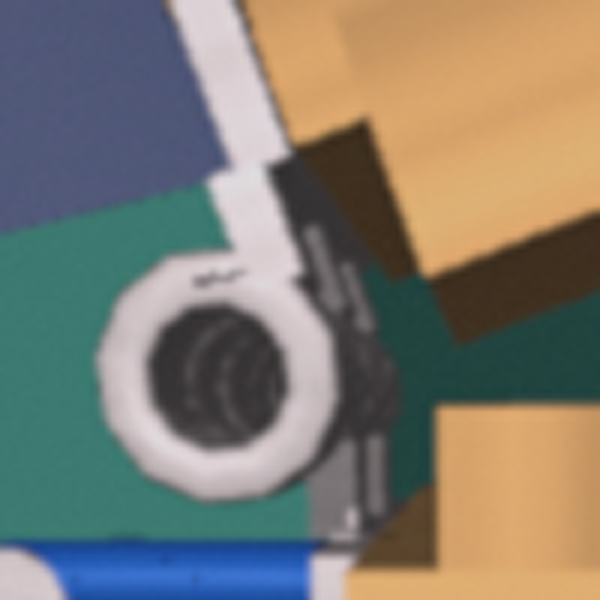

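View pics/m1s.png

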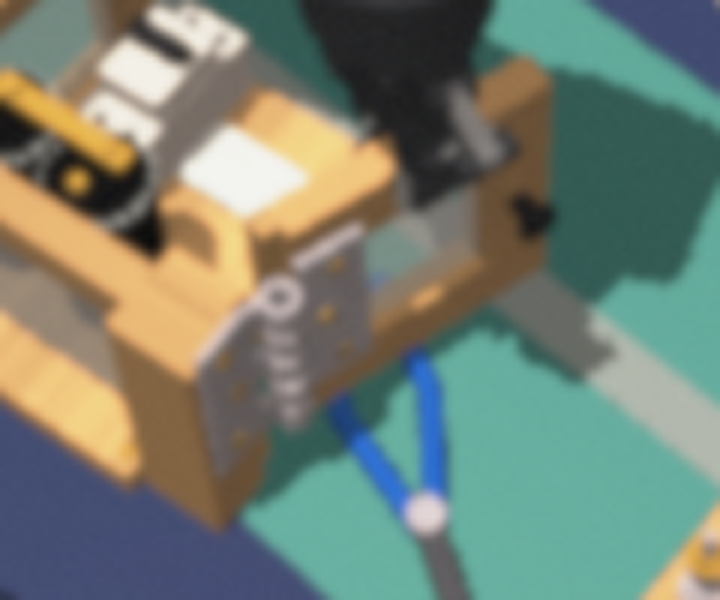

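View pics/m1d.png

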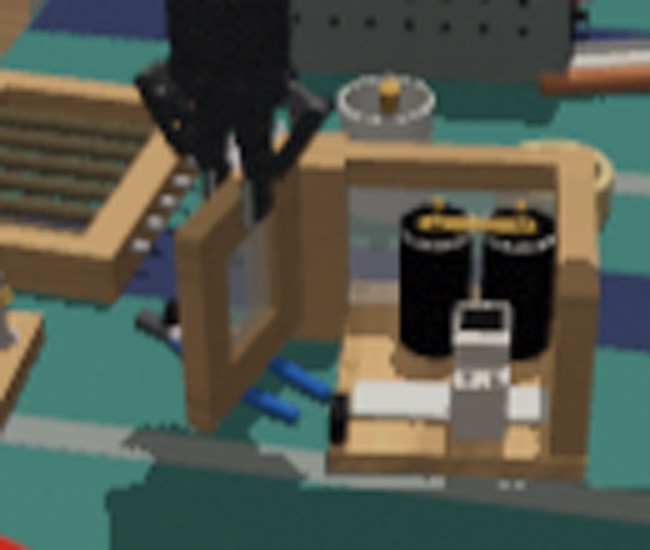

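```bash
python3 - <<'E'
from place import *
C=wcam('m1'); a=cv2.imread('pics/m1.png')[80:130,250:305]
s=11; im=cv2.resize(a,None,fx=s,fy=s,interpolation=cv2.INTER_CUBIC).astype(float)
im=np.clip((im-20)*2.6,0,255).astype(np.uint8)
im2=im.copy()
t=np.linspace(0,2*np.pi,73)
for z,col in [(.155,(0,0,255)),(.137,(0,0,255)),(.134,(0,255,0)),(.117,(0,255,0)),(.114,(255,0,0)),(.096,(255,0,0)),(.093,(0,255,255))]:
    p=proj(C,np.c_[.6093+.005*np.cos(t),-.1352+.005*np.sin(t),np.full(73,z)])
    p=((p-[250,80]+.5)*s-.5).round().astype(int); cv2.polylines(im2,[p],True,col,1)
cv2.imwrite('pics/m1_o.png',np.vstack([im,im2])[:,:]) if 0 else cv2.imwrite('pics/m1_o.png',cv2.resize(np.hstack([im,im2]),(800,364)))
E
```

```text
(no output)
```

View pics/m1_o.png

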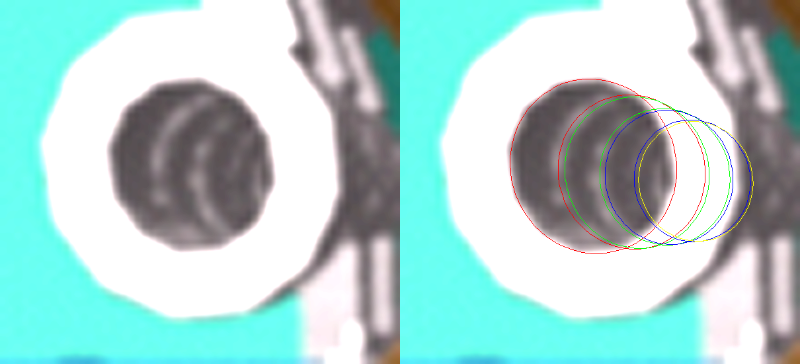

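```bash
python3 - <<'E'
from h import *
print(robot.current_contact_force(),robot.current_dq(),pose(),robot.current_finger_gap())
workorder.close_job(); print(robot.current_time_s())
E
```

```text
[-0.3235 -0.0159 -3.881 ] [ 0.0318  0.0783 -0.038   0.0289 -0.0369 -0.1196  0.0302] (array([ 0.6069, -0.0585,  0.1654]), array([ 179.9985,    0.0012, -102.9921])) 0.18840332419221917
the job is handed in; nothing more can be done
the job is handed in; nothing more can be done
```

The door is in place for you to drop the pin in. I drew the pin out of the hinge and stood it in the tin, where it leans against the inside wall with its head up. I then lifted the door out of the rack and brought its two knuckles in between the post's three, swung about 20° open. I handed the job in still holding it, at roughly 27 s.

- **Alignment:** In the last wrist picture, the inner rims seen down the bore follow the predicted concentric circles to within about 0.3 to 0.5 mm. Two pictures during the approach gave the same bore positions to within about 0.4 mm.
- **Hanging free:** The wrist force was about -3.9 N vertical and 0.3 N sideways. That is only the door's weight, with no sign of it pressing on the rig. The tool was upright to within 0.01° and nearly still.
- **Height:** I took it from the arm's own reading, 15 mm above where the door sat in the rack, and saw no slip after the lift. I had no finer check of the 3 mm gaps than that.
- **What disagreed:**
  - The door's lower knuckle looked up to about 1° off upright on one edge, but true on another.
  - At the hinge end, the top of the door did not match a plain rectangle in the wrist view. I placed the grasp from the other two cameras instead.

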